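Roll a puppet-body blank into the carving cradle and clamp it

ROBOT

A 6-joint arm with a two-finger parallel gripper is mounted at the origin on the work surface. World frame = base frame: x ahead of the robot, y to its left, z up, the work surface at z = 0. Lengths are in m, angles in rad, forces in N, time in s.
With the tool pointing down it reaches from about 0.35 to 0.725 m from the base axis. Payload 6 kg.
Tool frame: the origin (TCP) lies at the very end of the fingers, on their centre line; the grasp point (between the pads) lies 19 mm behind it (env.grip_depth is the distance from the TCP to the grasp point, in m); z points along the fingers, y is the line along which they close (so a half turn about z gives the same grasp; the last joint's range is limited). The gripper opens to 85 mm and grips with 20 to 120 N. Pads are 22 mm wide; open, the fingers measure 114 mm over their backs; the gripper's body (76 mm by 85 mm) begins 54 mm behind the grasp point. The pads swing forward as they close: fully open they stand 13 mm farther back than shut.
Start: joints at [-0.959, 0.04, 0.085, 0, -1.615, -0.334], TCP at [0.165, -0.577, 0.231] pointing down, gripper open.
Joint ranges: [-2.56, 2.56], [-1.29, 2.01], [-1.08, 1.49], [-3.29, 1.98], [-2.81, -0.18], [-2.99, 2.99]. Speed limits (rad/s): [2.57, 2.57, 3.01, 3.14, 3.14, 3.14].

INTERFACE

Orientations are given as a 3x3 rotation matrix whose columns are the frame's x, y, z axes.
In Python, from workcell import env, imaging, sign_off, models gives the robot as it stands.
- The arm moves only by the tool apply_moves, never from a script. Its argument "targets" is a list of rows, each an object of numbers: "x", "y", "z": the shift along the tool's x, y, z in units of 100 mm (1.0 is 100 mm); "rx", "ry", "rz": the turn, a rotation vector about the tool's x, y, z in units of 45 degrees (1.0 is 45 degrees); "jaw": the opening in per cent of the stroke, from 0 (shut) to 100 (fully open). A call has 1 to 20 rows; each row is the pose to reach, as a shift and turn from the pose commanded when the call began, along the tool's axes at that moment; what a row does not reach only later rows make up. A row lasts 1/12 s, in which the tool goes at most 41.7 mm and 7.16 degrees, less where a joint would pass 70% of its speed; a pose out of reach is approached as far as the arm can. A call with a number of a shift or a turn outside -1 to 1 is refused whole. A call with a gripper value outside its range is refused whole. The fingers move at their own pace and stop on an object; "squeeze" is the grip in N (left out, the last holds). Time passes only in rows, so rows that repeat a pose let the fingers close. It gives the time, the measured TCP pose, the force, the opening and the grip force at its end, in the units of the state.
- env.sense(): the state, without advancing time (a new reading comes with each control period).
- imaging.get_image(name): name is "scene" or "top"; returns a dict with "img" (420x560x3 uint8, red, green, blue), "z_map" (420x560 float32, m along the optical axis (not along the pixel's ray), 0 where there is no reading), "fx", "fy", "cx", "cy" (pixels), "world_from_camera" (4x4, takes a point from camera to world coordinates). Camera axes: x right, y down, z forward; pixel columns grow to the right and rows downward; lengths in m; the calibration is good to about 2 mm. A picture is of the moment at which its call begins.
- sign_off(): hands the job in; it is judged then, once.
Trained networks look in a picture, given as the dict that the camera call returned (one of the last four; its "shot" number tells which), for a name from the list of things; names that differ only in an ending like _2 or _b are one class to them, and where a whole thing is asked for, a point or a joint stands for the part that bears it (a point fixed in the world has none). Each returns a list of dicts, best first, with "score" (0 to 1); they miss things now and then, are a little off and sometimes report something else, mostly with a low value. They report only what shows in the picture. A call takes as long as a camera call. They do not tell look-alikes from the thing itself.
- models.recognise(picture, name): "position" ([x, y, z] in m, in world coordinates, good to about 4 mm: the middle of the surface that is visible of it).
The state is a dict: "t": time; "joint_pos": joint angles; "joint_velocities": joint speeds; "effort": joint torques, N m; "ee_pos": TCP position; "tcp_rot": TCP orientation; "wrist_force": force on the tool from outside, world axes, zero at the start; "moment": the same for the moment, N m; "opening": opening from 0.0 (shut) to 1.0 (fully open); "grip_force": force on a finger pad.
Only numpy, scipy, OpenCV 4.12 (cv2) and the standard library are available. Lean on these libraries where they do the work, as an engineer would, in place of code of your own. Each camera call takes 0.05 s, during which the arm holds its last target. There are 200 camera calls.

TASK

Roll the big wooden blank (without picking it up) up the feed deck into the steel vee, take your hand off so that it settles and centres itself, then push it endwise along the vee and press it firmly but not hard against the brass foot of the red end stop. Then bring the weighted clamp arm over and lower it gently, in hand all the way, so that its pad rests on the blank, and let go, leaving the other things on the bench alone.

Things in the scene. Friction and masses are not known exactly. Their poses are not given: they have to be found in the camera images.
- cradle: Fixed carving cradle, dark base 230 x 290 x 12 mm. Origin on the bench under the vee's bottom line; +x along the vee to the red stop, +y the way the blank rolls in, z up. Steel vee: bottom 20 mm high, flanks rise at 30 degrees, x -85 to 90 mm; near flank ends at the lip (point vee_lip), far flank at y 48. Green hinge posts at y 62 to 88, 151 mm high, x -18 to 38.
- vee_lip (a point): Edge between feed deck and vee, cradle x 0, y -28 mm, height 36 mm. The wooden deck falls 3 degrees from here away from the vee (a blank let go on it rolls back) to a ledge at cradle y -165 to -173 mm, ledge top 43 mm high; deck x -105 to 90 mm. Past the lip the blank drops about 9 mm into the vee by itself.
- blank: Light-wood cylinder 96 mm in diameter, 130 mm long (too big to grip), 0.3 to 0.6 kg; origin at its centre, x axis along its length, parallel to the vee (it spins about x as it rolls). Starts on the deck against the ledge, centre 129 mm from the vee line in cradle -y, 79 mm high. Sliding it along the vee takes 1.5 to 5 N.
- end_stop: Red upright plate 12 x 90 x 100 mm across the +x end of the vee, fixed; origin at its centre, 111 mm from the cradle's in x. A brass screw foot (34 mm disc, level with the seated blank's axis) stands out of it towards the blank; its face lies at cradle x 70 to 90 mm, set anew each time and not measured. Rigid. Press on it with 8 to 15 N for half a second; over 20 N bruises the wood.
- vee_seat (a point): Point fixed to the cradle (cradle x +25, y 0, height 75.4 mm), axes as the cradle: where the blank's centre lies when it is seated in the vee and home against the foot, if the foot is screwed fully back; else its centre ends up to 20 mm short of this in x.
- clamp (a joint): Clamp arm angle, rad: 0 = level, pad bearing on the seated blank; 1.57 upright; to 2.0 leaning back (open). Hinge line along cradle x at cradle y 75 mm, height 140 mm; arm at cradle x 10 mm, 26 mm wide, 10 mm thick, 0.45 kg. Past upright it falls by its weight if let go: lower it in hand, slower than 3 rad/s; over 40 N of pad on blank bruises the wood.
- clamp_pad (a point): Cork pad 28 mm in diameter under the clamp arm, 75 mm from the hinge, under the brass weight (36 mm diameter, 26 mm high, on the arm); origin at the centre of the pad's bearing face.
- clamp_handle (a point): Middle of the round wooden cross handle at the clamp arm's tip: 14 mm in diameter, 120 mm long, along the hinge line, sticking out 47 mm on each side of the arm; 135.5 mm from the hinge line (135 mm along the arm, 12 mm above its middle). Pinched from above on either end it pivots between the fingers.
- mallet: Bystander: light wooden carver's mallet standing on its head, 84 mm in diameter, 195 mm high; origin under its centre.
- gouge: Bystander: hand tool with dark wooden handle lying flat, 200 mm long along its x; origin underneath its middle.
- puppet: Bystander: small red puppet with green pointed hat, 48 mm wide, 117 mm high; origin under its centre.
- tub: Bystander: white plastic open tub 120 x 90 x 40 mm; origin under its centre.
Not all that is in view belongs to the job. What is shaped like the blank but orange is not meant.

How it is judged:
On the way, in this order (a step that is already met when the one before it is completed fails the run):
1. the blank lies at rest and centred in the vee, untouched by the fingers (y of blank in the frame of vee_seat between -0.003 and 0.003 m and z of blank in the frame of vee_seat below 0.003 m and angle between the x axis of blank and the x axis of cradle, either way round below 0.05 rad and linear speed of blank below 0.02 m/s and contact force between each of the arm, the fingers and blank below 0.1 N), for 0.2 s.
2. the blank is pressed against the end stop's foot with more than 5 N, with the clamp still off (contact force between blank and end_stop above 5 N and contact force between clamp and blank below 0.1 N), for 0.15 s.
At the end, for the whole second after the job is handed in: The blank is at rest, seated in the vee within 3 mm of the centre line, parallel to it within 0.05 rad and within 3 mm of touching the end stop's brass foot; the clamp pad rests on it with more than 1 N and the arm is still (x of blank in the frame of stop_face above -0.068 m and y of blank in the frame of vee_seat between -0.003 and 0.003 m and z of blank in the frame of vee_seat below 0.003 m and angle between the x axis of blank and the x axis of cradle, either way round below 0.05 rad and contact force between clamp and blank above 1 N and linear speed of blank below 0.02 m/s and velocity of joint clamp between -0.05 and 0.05 rad/s).
It fails at once if the blank is lifted more than 20 mm above its height on the deck (height (world z) of blank above 0.105 m).
It fails at once if the blank is pressed on the end stop with more than 20 N (contact force between blank and end_stop above 20 N).
It fails at once if the clamp pad hits or presses the blank with more than 40 N (contact force between clamp and blank above 40 N).
It fails at once if the clamp arm falls shut instead of being lowered (faster than 3 rad/s) (velocity of joint clamp below -3 rad/s).
It fails at once if a bystander is moved more than 20 mm (distance of any of mallet, gouge, puppet, tub from where it was at the start of the episode above 0.02 m).
It also fails if it takes over 72 s, if anything falls off the work surface, if the arm or the gripper's body presses on something with over 40 N, if the wrist force passes 120 N, or if a joint passes its speed limit or range.

## Working session

There is one attempt and no reset: what is moved stays moved. The work goes in short steps, Python scripts to look and compute and a tool call to move; the robot and the scene stay as the last step left them, time stands still between calls to the robot, and variables do not carry over. Pictures are saved under pics/ and viewed, at most 10 in all, crops included, and the job is handed in when it is done.

Besides the shell and the picture viewer there is one more tool, called as name([rows], argument=value, ...), one row to a line, values as JSON. apply_moves: Moves the arm, as the interface text tells. Its arguments: {"type":"object","properties":{"targets":{"type":"array","items":{"type":"object","properties":{"x":{"type":"number","minimum":-1,"maximum":1},"y":{"type":"number","minimum":-1,"maximum":1},"z":{"type":"number","minimum":-1,"maximum":1},"rx":{"type":"number","minimum":-1,"maximum":1},"ry":{"type":"number","minimum":-1,"maximum":1},"rz":{"type":"number","minimum":-1,"maximum":1},"jaw":{"type":"number"}}}},"squeeze":{"type":"number"}},"required":["targets"]}

```bash
ls; mkdir -p pics; cat > h.py <<'E'
import numpy as np, cv2
from workcell import env, imaging, sign_off, models
def save(p,n,crop=None,s=1):
    im=p["img"]
    if crop: im=im[crop[1]:crop[3],crop[0]:crop[2]]
    cv2.imwrite("pics/"+n,cv2.resize(im,None,fx=s,fy=s)[:,:,::-1])
def proj(p,X):
    c=np.linalg.inv(p["world_from_camera"])@np.r_[X,1]
    return np.round([p["fx"]*c[0]/c[2]+p["cx"],p["fy"]*c[1]/c[2]+p["cy"]],1)
def cloud(p):
    z=p["z_map"];v,u=np.mgrid[:z.shape[0],:z.shape[1]]
    P=np.stack([(u-p["cx"])/p["fx"]*z,(v-p["cy"])/p["fy"]*z,z,np.ones_like(z)],-1)@p["world_from_camera"].T
    return P[...,:3]
E
python3 - <<'E'
from h import *
a=imaging.get_image("scene");b=imaging.get_image("top")
save(a,"a.png");save(b,"b.png")
for p,n in((a,"scene"),(b,"top")):
  print(n,p["world_from_camera"].round(3).tolist(),p["fx"])
  for k in["cradle","blank","end_stop","clamp","clamp_pad","clamp_handle","mallet","gouge","puppet","tub"]:
    for r in models.recognise(p,k)[:3]: print(k,np.round(r["position"],3),round(r["score"],2),proj(p,r["position"]))
print(env.sense())
E
```

```text
pics
scene [[0.311, 0.824, -0.474, 1.092], [0.95, -0.27, 0.155, -0.144], [-0.0, -0.499, -0.867, 1.098], [0.0, 0.0, 0.0, 1.0]] 479.21313112254614
cradle [0.624 0.001 0.03 ] 0.64 [278.3 255.7]
cradle [0.712 0.027 0.083] 0.41 [301.1 276.3]
blank [0.37  0.072 0.078] 0.93 [274.2 156.4]
blank [ 0.615 -0.133  0.116] 0.67 [220.4 253.1]
blank [ 0.376 -0.164  0.086] 0.65 [186.1 180. ]
end_stop [0.715 0.026 0.079] 0.84 [301.1 278.3]
end_stop [0.598 0.126 0.225] 0.65 [329.4 190.6]
clamp [0.597 0.13  0.23 ] 0.65 [330.8 188.6]
clamp_pad [0.596 0.128 0.229] 0.69 [330.2 188.7]
clamp_handle [0.596 0.128 0.229] 0.59 [330.2 188.7]
mallet [0.581 0.294 0.096] 0.68 [386.1 195.2]
mallet [0.442 0.196 0.081] 0.25 [328.3 165. ]
gouge [ 0.587 -0.345  0.024] 0.67 [135.2 284.6]
puppet [0.442 0.196 0.082] 0.55 [328.2 164.7]
tub [ 0.718 -0.323  0.007] 0.58 [156.  335.8]
top [[0.026, -0.999, 0.034, 0.494], [-1.0, -0.026, -0.0, 0.039], [0.001, -0.034, -0.999, 1.412], [0.0, 0.0, 0.0, 1.0]] 518.3467659922044
cradle [ 0.606 -0.     0.03 ] 0.66 [295.6 189.6]
blank [0.347 0.078 0.09 ] 0.79 [262.9 288.7]
blank [ 0.359 -0.
[... 822 characters left out ...]
05013e-01]), 'joint_velocities': array([-1.92023798e-03,  2.49217971e-05,  1.36752033e-03,  4.13938384e-04,
       -2.97768828e-04, -7.56874077e-05]), 'effort': array([ 3.54377671e-04, -3.67937279e+01,  3.47450316e+01,  6.93325236e+00,
       -1.08584052e-03,  4.70759858e-06]), 'ee_pos': array([ 0.16457259, -0.57698265,  0.23126204]), 'tcp_rot': array([[-9.61663013e-01, -2.74233932e-01, -1.76870651e-05],
       [-2.74233933e-01,  9.61663010e-01,  6.61567770e-05],
       [-1.13343684e-06,  6.84709189e-05, -9.99999998e-01]]), 'wrist_force': array([ 0.16803057,  0.3759106 , -0.00661316]), 'moment': array([ 0.01760453, -0.02123289,  0.01191065]), 'grip_force': 0.0, 'opening': 1.0009317365900285}
```

View pics/a.png

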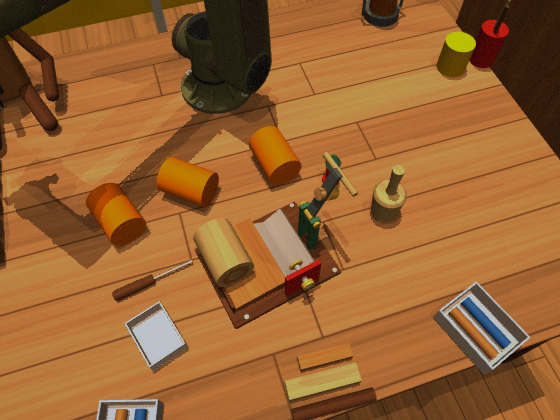

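View pics/b.png

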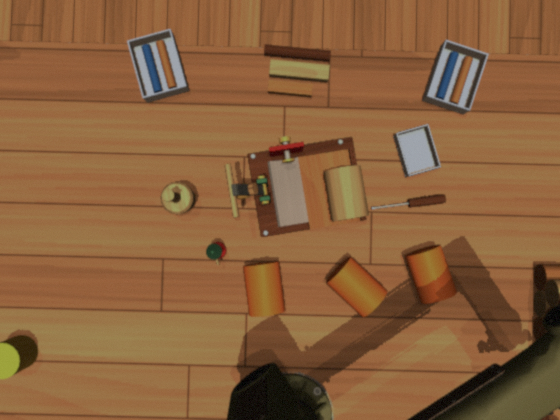

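The light-wood blank shows at top (347,193) and scene (222,252). The look-alikes are orange: top (263,289), (357,287), (430,275). The blank is the only light-wood one, and it lies on the deck against the ledge. I'll fit the cradle pose to the clouds and confirm with one crop.

```bash
python3 - <<'E'
from h import *
from scipy.optimize import least_squares
a=imaging.get_image("scene");b=imaging.get_image("top")
Pa,Pb=cloud(a),cloud(b)
m=lambda P:(abs(P[...,0]-.61)<.17)&(P[...,1]>-.22)&(P[...,1]<.16)&(P[...,2]>-.01)&(P[...,2]<.14)
def loc(P,q):
    c,s=np.cos(q[2]),np.sin(q[2]);d=P[:,:2]-q[:2]
    return d[:,0]*c+d[:,1]*s,-d[:,0]*s+d[:,1]*c
def H(x,y,q):
    z=np.zeros_like(x); t=np.tan
    z[(abs(x)<115)&(abs(y+45)<0)]=0
    base=(x>-.115)&(x<.115)
    yc=q[4]
    z=np.where(base&(y>yc-.145)&(y<yc+.145),.012,z)
    z=np.where((x>-.105)&(x<.09)&(y>-.165)&(y<=-.028),.036+(y+.028)*t(np.radians(3)),z)
    z=np.where((x>-.105)&(x<.09)&(y>-.173)&(y<=-.165),.043,z)
    z=np.where((x>-.085)&(x<.09)&(y>-.028)&(y<.048),.020+abs(y)*t(np.pi/6),z)
    r=.048**2-(y+.129)**2
    z=np.where((abs(x-q[3])<.065)&(r>0),.079+np.sqrt(np.maximum(r,0)),z)
    z=np.where((x>.105)&(x<.117)&(abs(y)<.045),.115,z)
    return z
for n,P,im in(("top",Pb,b),):
  P=P[m(P)]
  def f(q):
    x,y=loc(P,q); r=P[:,2]-H(x,y,q)-q[5]
    r=r[...]; r=np.where((y>.05)|((x>.04)&(abs(y)<.045)),0,r)
    return np.clip(r,-.02,.02)
  from scipy.optimize import differential_evolution as de
  s=de(lambda q:np.sum(f(q)**2),[(.56,.66),(-.03,.06),(-.1,.35),(-.05,.03),(-.06,-.01),(-.004,.004)],seed=1,maxiter=150,popsize=12)
  q=s.x;print(n,q.round(4),np.sqrt(s.fun/len(P)))
np.save("q.npy",q)
# evaluate features
for n,P,p in(("scene",Pa,a),("top",Pb,b)):
  I=p["img"].astype(int);mm=m(P)
  red=mm&(I[...,0]>120)&(I[...,1]<45)&(I[...,2]<60)
  x,y=loc(P[red],q);print(n,"red x",np.percentile(x,[5,50,95]).round(4),"y",np.percentile(y,[2,98]).round(4),"z",np.percentile(P[red][:,2],[2,98]).round(3))
  G=cloud(p);g=(abs(G[...,0]-.61)<.15)&(G[...,1]>-.05)&(G[...,1]<.25)
  br=g&(G[...,2]>.06)&(G[...,2]<.1);x,y=loc(G[br],q);k=(abs(y)<.02)&(x>.04)&(x<.104);print("foot",len(x[k]),np.percentile(x[k],[2,10,50,90]).round(4) if k.any() else 0,np.percentile(y[k],[5,95]).round(4))
  hi=g&(G[...,2]>.155);x,y=loc(G[hi],q);z=G[hi][:,2];
  for l,h in((.155,.2),(.2,.23),(.23,.25),(.25,.3)):
    k=(z>l)&(z<h);print("clamp",l,k.sum(),np.percentile(x[k],[3,97]).round(3) if k.any() else"",np.percentile(y[k],[3,50,97]).round(3) if k.any() else"")
bx=loc(Pa.reshape(-1,3),q)
sh=lambda x,y,z:(q[0]+np.cos(q[2])*x-np.sin(q[2])*y,q[1]+np.sin(q[2])*x+np.cos(q[2])*y,z)
C=np.hstack([cv2.resize(a["img"][130:340,170:380],None,fx=1.9,fy=1.9),cv2.resize(b["img"][120:250,220:380],(400,399))])
o=C[:,:,::-1].copy()
for X in[(0,-.028,.036),(.09,-.028,.036),(-.085,-.028,.036),(-.085,0,.02),(.111,.045,.115),(.111,-.045,.115),(q[3]-.065,-.129,.127),(q[3]+.065,-.129,.127)]:
  u=(proj(a,sh(*X))-[170,130])*1.9;cv2.circle(o,tuple(u.astype(int).tolist()),3,(255,0,255),-1)
  u=(proj(b,sh(*X))-[220,120])*[2.5,399/130];cv2.circle(o,tuple((u+[399,0]).astype(int).tolist()),3,(255,0,255),-1)
cv2.imwrite("pics/c.png",o)
E
```

```text
top [ 6.010e-01  3.900e-03  1.916e-01 -3.050e-02 -3.600e-02 -4.000e-04] 0.0038261735577869156
scene red x [0.1076 0.112  0.1165] y [-0.0359  0.0492] z [0.107 0.115]
foot 98 [0.0773 0.0788 0.0826 0.0913] [-0.0079  0.0173]
clamp 0.155 172 [-0.001  0.027] [0.083 0.093 0.131]
clamp 0.2 285 [-0.001  0.028] [0.094 0.113 0.143]
clamp 0.23 100 [-0.001  0.023] [0.117 0.123 0.129]
clamp 0.25 444 [-0.044  0.069] [0.128 0.144 0.154]
top red x [0.1054 0.1088 0.112 ] y [-0.0363  0.045 ] z [0.107 0.117]
foot 89 [0.0757 0.076  0.0819 0.1   ] [-0.0088  0.0161]
clamp 0.155 61 [-0.005  0.026] [0.074 0.086 0.094]
clamp 0.2 178 [-0.007  0.024] [0.092 0.107 0.138]
clamp 0.23 56 [-0.003  0.021] [0.115 0.12  0.131]
clamp 0.25 416 [-0.046  0.064] [0.127 0.144 0.152]
```

View pics/c.png

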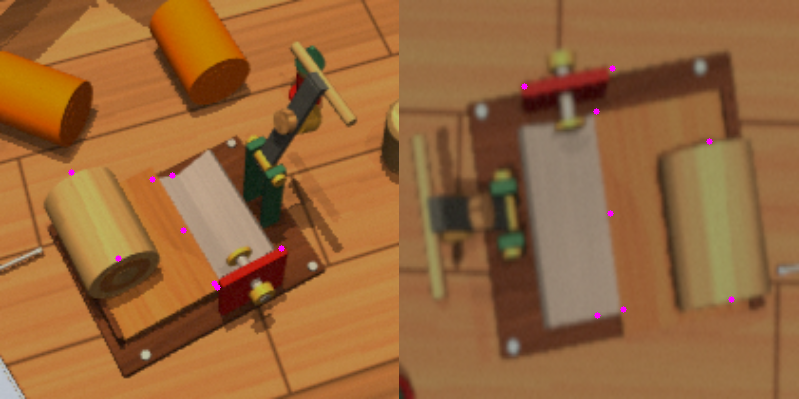

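The crop confirms the light-wood blank, with its near end at about (130,270). The projected model points fall on the lip, the stop's top edge and the blank ends to within a few mm. The foot face lies at about cradle x 0.076. Next I move to behind the blank, with tool y along the vee so both fingers push.

apply_moves([
  {"x":-1,"y":0.8,"rz":-0.95,"jaw":40},
  {"x":-1,"y":0.8,"rz":-0.95,"jaw":40},
  {"x":-1,"y":0.8,"rz":-0.95,"jaw":40},
  {"x":-1,"y":0.8,"rz":-0.95,"jaw":40},
  {"x":-1,"y":0.8,"rz":-0.95,"jaw":40},
  {"x":-1,"y":0.8,"rz":-0.95,"jaw":40},
  {"x":-1,"y":0.8,"rz":-0.95,"jaw":40},
])

```text
invalid input at $.targets[0]: expected keys x, y, z, rx, ry, rz, jaw
```

apply_moves([
  {"x":-1,"y":-0.45,"rz":-0.94},
  {"x":-1,"y":-0.45,"rz":-0.94},
  {"x":-1,"y":-0.45,"rz":-0.94},
  {"x":-1,"y":-0.45,"rz":-0.94},
  {"x":-1,"y":-0.45,"rz":-0.94},
  {"x":-1,"y":-0.45,"rz":-0.94},
  {"x":-1,"y":-0.45,"rz":-0.94},
])

```text
invalid input at $.targets[0]: expected keys x, y, z, rx, ry, rz, jaw
```

apply_moves([
  {"x":-0.45,"y":-1},
  {"x":-0.45,"y":-1},
  {"x":-0.45,"y":-1},
  {"x":-0.45,"y":-1},
])

```text
invalid input at $.targets[0]: expected keys x, y, z, rx, ry, rz, jaw
```

apply_moves([
  {"x":-0.45,"y":-1},
  {"x":-0.45,"y":-1},
  {"x":-0.45,"y":-1},
  {"x":-0.45,"y":-1},
])

```text
invalid input at $.targets[0]: expected keys x, y, z, rx, ry, rz, jaw
```

apply_moves([
  {"x":-0.45,"y":-1},
  {"x":-0.45,"y":-1},
  {"x":-0.45,"y":-1},
  {"x":-0.45,"y":-1},
  {"x":-0.45,"y":-1},
])

```text
invalid input at $.targets[0]: expected keys x, y, z, rx, ry, rz, jaw
```

```bash
cat >> h.py <<'E'
q=np.load("q.npy")
def st():
    s=env.sense();d=s["ee_pos"][:2]-q[:2];c,n=np.cos(q[2]),np.sin(q[2]);R=lambda v:np.array([v[0]*c+v[1]*n,-v[0]*n+v[1]*c,v[2]])
    print("t",round(s["t"],2),"cradle",R(np.r_[d,s["ee_pos"][2]]).round(4),"F",R(s["wrist_force"]).round(1),"open",round(s["opening"],2),"\n toolaxes(cols, cradle)",np.array([R(k) for k in s["tcp_rot"].T]).T.round(3).tolist())
E
python3 -c "
from h import *
st()"
```

```text
t 1.2 cradle [-0.5391 -0.4871  0.2312] F [0.3 0.6 0.3] open 1.0 
 toolaxes(cols, cradle) [[-0.996, -0.086, -0.0], [-0.086, 0.996, 0.0], [0.0, 0.0, -1.0]]
```

All seven keys are needed in each row.

apply_moves([
  {"x":-1,"y":0.8,"z":0,"rx":0,"ry":0,"rz":-0.95,"jaw":40},
  {"x":-1,"y":0.8,"z":0,"rx":0,"ry":0,"rz":-0.95,"jaw":40},
  {"x":-1,"y":0.8,"z":0,"rx":0,"ry":0,"rz":-0.95,"jaw":40},
  {"x":-1,"y":0.8,"z":0,"rx":0,"ry":0,"rz":-0.95,"jaw":40},
  {"x":-1,"y":0.8,"z":0,"rx":0,"ry":0,"rz":-0.95,"jaw":40},
  {"x":-1,"y":0.8,"z":0,"rx":0,"ry":0,"rz":-0.95,"jaw":40},
  {"x":-1,"y":0.8,"z":0,"rx":0,"ry":0,"rz":-0.95,"jaw":40},
])

```text
t: 1.78
ee_pos: [0.2391, -0.4723, 0.2315]
tcp_rot: [[-0.516, -0.857, 0.0], [-0.857, 0.516, -0.0], [0.0, -0.0, -1.0]]
wrist_force: [-0.2, 0.3, 0.3]
opening: 0.397
grip_force: 0.0
```

apply_moves([
  {"x":-1,"y":-0.45,"z":0,"rx":0,"ry":0,"rz":-0.94,"jaw":40},
  {"x":-1,"y":-0.45,"z":0,"rx":0,"ry":0,"rz":-0.94,"jaw":40},
  {"x":-1,"y":-0.45,"z":0,"rx":0,"ry":0,"rz":-0.94,"jaw":40},
  {"x":-1,"y":-0.45,"z":0,"rx":0,"ry":0,"rz":-0.94,"jaw":40},
  {"x":-1,"y":-0.45,"z":0,"rx":0,"ry":0,"rz":-0.94,"jaw":40},
  {"x":-1,"y":-0.45,"z":0,"rx":0,"ry":0,"rz":-0.94,"jaw":40},
  {"x":-1,"y":-0.45,"z":0,"rx":0,"ry":0,"rz":-0.94,"jaw":40},
])

```text
t: 2.37
ee_pos: [0.3293, -0.4106, 0.2312]
tcp_rot: [[0.191, -0.982, -0.0], [-0.982, -0.191, 0.0], [-0.0, 0.0, -1.0]]
wrist_force: [0.2, 0.1, 1.0]
opening: 0.4
grip_force: 0.0
```

apply_moves([
  {"x":-0.45,"y":-1,"z":0,"rx":0,"ry":0,"rz":0,"jaw":40},
  {"x":-0.45,"y":-1,"z":0,"rx":0,"ry":0,"rz":0,"jaw":40},
  {"x":-0.45,"y":-1,"z":0,"rx":0,"ry":0,"rz":0,"jaw":40},
  {"x":-0.45,"y":-1,"z":0,"rx":0,"ry":0,"rz":0,"jaw":40},
])

```text
t: 2.7
ee_pos: [0.4216, -0.3451, 0.2303]
tcp_rot: [[0.187, -0.982, -0.0], [-0.982, -0.187, 0.001], [-0.001, 0.0, -1.0]]
wrist_force: [-0.5, -0.3, -0.0]
opening: 0.399
grip_force: 0.0
```

apply_moves([
  {"x":-0.45,"y":-1,"z":0,"rx":0,"ry":0,"rz":0,"jaw":40},
  {"x":-0.45,"y":-1,"z":0,"rx":0,"ry":0,"rz":0,"jaw":40},
  {"x":-0.45,"y":-1,"z":0,"rx":0,"ry":0,"rz":0,"jaw":40},
  {"x":-0.45,"y":-1,"z":0,"rx":0,"ry":0,"rz":0,"jaw":40},
])

```text
t: 3.03
ee_pos: [0.5111, -0.2817, 0.2298]
tcp_rot: [[0.187, -0.982, -0.001], [-0.982, -0.187, 0.001], [-0.001, 0.001, -1.0]]
wrist_force: [-0.6, -0.8, -1.4]
opening: 0.402
grip_force: 0.0
```

apply_moves([
  {"x":-0.45,"y":-1,"z":0,"rx":0,"ry":0,"rz":0,"jaw":40},
  {"x":-0.45,"y":-1,"z":0,"rx":0,"ry":0,"rz":0,"jaw":40},
  {"x":-0.45,"y":-1,"z":0,"rx":0,"ry":0,"rz":0,"jaw":40},
  {"x":-0.45,"y":-1,"z":0,"rx":0,"ry":0,"rz":0,"jaw":40},
  {"x":-0.45,"y":-1,"z":0,"rx":0,"ry":0,"rz":0,"jaw":40},
])

```text
t: 3.45
ee_pos: [0.5985, -0.2205, 0.2301]
tcp_rot: [[0.187, -0.982, -0.002], [-0.982, -0.187, 0.0], [-0.001, 0.002, -1.0]]
wrist_force: [0.4, -0.1, 0.3]
opening: 0.398
grip_force: 0.0
```

```bash
python3 -c "
from h import *
st()"
```

```text
t 3.45 cradle [-0.0451 -0.2199  0.2301] F [ 0.3 -0.1  0.3] open 0.4 
 toolaxes(cols, cradle) [[-0.004, -1.0, -0.002], [-1.0, 0.004, 0.001], [-0.001, 0.002, -1.0]]
```

apply_moves([
  {"x":0,"y":-0.15,"z":0.8,"rx":0,"ry":0,"rz":0,"jaw":40},
  {"x":0,"y":-0.15,"z":0.8,"rx":0,"ry":0,"rz":0,"jaw":40},
  {"x":0,"y":-0.15,"z":0.8,"rx":0,"ry":0,"rz":0,"jaw":40},
  {"x":0,"y":-0.15,"z":0.8,"rx":0,"ry":0,"rz":0,"jaw":40},
])

```text
t: 3.78
ee_pos: [0.6109, -0.2191, 0.1496]
tcp_rot: [[0.187, -0.982, -0.005], [-0.982, -0.187, -0.0], [-0.001, 0.005, -1.0]]
wrist_force: [-0.8, 0.5, 2.1]
opening: 0.398
grip_force: 0.0
```

apply_moves([
  {"x":0,"y":0,"z":0.4,"rx":0,"ry":0,"rz":0,"jaw":40},
  {"x":0,"y":0,"z":0.7,"rx":0,"ry":0,"rz":0,"jaw":40},
  {"x":0,"y":0,"z":0.84,"rx":0,"ry":0,"rz":0,"jaw":40},
  {"x":0,"y":0,"z":0.84,"rx":0,"ry":0,"rz":0,"jaw":40},
  {"x":0,"y":0,"z":0.84,"rx":0,"ry":0,"rz":0,"jaw":40},
])

```text
t: 4.2
ee_pos: [0.6135, -0.2191, 0.0701]
tcp_rot: [[0.189, -0.982, 0.002], [-0.982, -0.189, -0.002], [0.002, -0.002, -1.0]]
wrist_force: [-0.4, 0.0, 1.6]
opening: 0.404
grip_force: 0.0
```

apply_moves([
  {"x":-0.07,"y":0,"z":0,"rx":0,"ry":0,"rz":0,"jaw":40},
  {"x":-0.14,"y":0,"z":0,"rx":0,"ry":0,"rz":0,"jaw":40},
  {"x":-0.21,"y":0,"z":0,"rx":0,"ry":0,"rz":0,"jaw":40},
  {"x":-0.25,"y":0,"z":0,"rx":0,"ry":0,"rz":0,"jaw":40},
  {"x":-0.29,"y":0,"z":0,"rx":0,"ry":0,"rz":0,"jaw":40},
  {"x":-0.33,"y":0,"z":0,"rx":0,"ry":0,"rz":0,"jaw":40},
  {"x":-0.37,"y":0,"z":0,"rx":0,"ry":0,"rz":0,"jaw":40},
  {"x":-0.41,"y":0,"z":0,"rx":0,"ry":0,"rz":0,"jaw":40},
  {"x":-0.45,"y":0,"z":0,"rx":0,"ry":0,"rz":0,"jaw":40},
  {"x":-0.5,"y":0,"z":0,"rx":0,"ry":0,"rz":0,"jaw":40},
  {"x":-0.55,"y":0,"z":0,"rx":0,"ry":0,"rz":0,"jaw":40},
  {"x":-0.6,"y":0,"z":0,"rx":0,"ry":0,"rz":0,"jaw":40},
])

```text
t: 5.2
ee_pos: [0.6012, -0.1588, 0.0671]
tcp_rot: [[0.19, -0.982, -0.0], [-0.982, -0.19, 0.0], [-0.0, 0.0, -1.0]]
wrist_force: [0.4, -1.3, 1.0]
opening: 0.402
grip_force: 0.9
```

```bash
python3 -c "
from h import *
st()
a=imaging.get_image('scene');b=imaging.get_image('top')
save(np.hstack and {'img':np.hstack([cv2.resize(a['img'][130:340,170:380],(400,400)),cv2.resize(b['img'][110:260,220:380],(400,400))])},'d.png')"
```

```text
t 5.2 cradle [-0.0308 -0.1597  0.0671] F [ 0.1 -1.4  1. ] open 0.4 
 toolaxes(cols, cradle) [[-0.0, -1.0, -0.0], [-1.0, 0.0, 0.0], [-0.0, 0.0, -1.0]]
```

View pics/d.png

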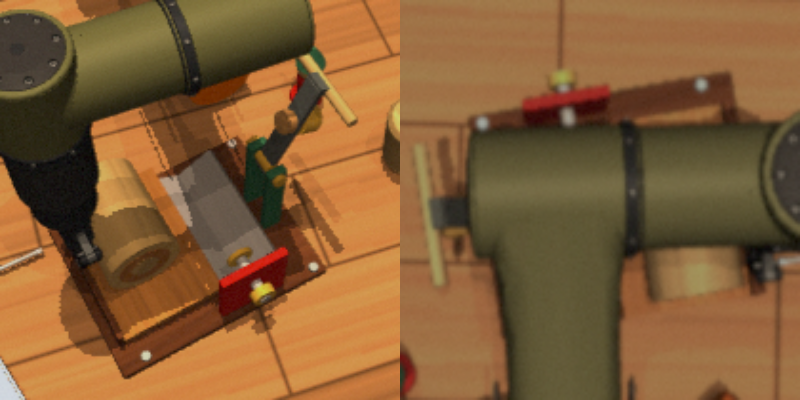

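```bash
python3 -c "
from h import *
b=imaging.get_image('top');P=cloud(b)
for u,v in((245,200),(290,200),(350,180),(245,230),(270,230)):print(P[v,u].round(3))"
```

```text
[0.576 0.136 0.   ]
[0.551 0.022 0.463]
[ 0.591 -0.088  0.458]
[0.494 0.134 0.004]
[0.495 0.057 0.478]
```

apply_moves([
  {"x":-0.05,"y":0,"z":0,"rx":0,"ry":0,"rz":0,"jaw":40},
  {"x":-0.1,"y":0,"z":0,"rx":0,"ry":0,"rz":0,"jaw":40},
  {"x":-0.15,"y":0,"z":0,"rx":0,"ry":0,"rz":0,"jaw":40},
  {"x":-0.2,"y":0,"z":0,"rx":0,"ry":0,"rz":0,"jaw":40},
  {"x":-0.25,"y":0,"z":0,"rx":0,"ry":0,"rz":0,"jaw":40},
  {"x":-0.3,"y":0,"z":0,"rx":0,"ry":0,"rz":0,"jaw":40},
  {"x":-0.35,"y":0,"z":0,"rx":0,"ry":0,"rz":0,"jaw":40},
  {"x":-0.4,"y":0,"z":0,"rx":0,"ry":0,"rz":0,"jaw":40},
  {"x":-0.45,"y":0,"z":0,"rx":0,"ry":0,"rz":0,"jaw":40},
  {"x":-0.5,"y":0,"z":0,"rx":0,"ry":0,"rz":0,"jaw":40},
])

```text
t: 6.18
ee_pos: [0.5917, -0.1096, 0.0673]
tcp_rot: [[0.19, -0.982, -0.0], [-0.982, -0.19, 0.0], [-0.0, 0.0, -1.0]]
wrist_force: [0.3, -1.4, 1.1]
opening: 0.398
grip_force: 0.9
```

```bash
python3 -c "
from h import *
b=imaging.get_image('top');P=cloud(b)
for u,v in((245,200),(290,200),(245,230),(270,230)):print(P[v,u].round(3))
st()"
```

```text
[0.549 0.105 0.46 ]
[0.552 0.022 0.46 ]
[0.494 0.102 0.469]
[0.495 0.057 0.473]
t 6.23 cradle [-0.0307 -0.1088  0.0671] F [-0.7  0.5 -0.6] open 0.4 
 toolaxes(cols, cradle) [[0.0, -1.0, -0.0], [-1.0, -0.0, 0.001], [-0.001, 0.0, -1.0]]
```

apply_moves([
  {"x":-0.04,"y":0,"z":0,"rx":0,"ry":0,"rz":0,"jaw":40},
  {"x":-0.08,"y":0,"z":0,"rx":0,"ry":0,"rz":0,"jaw":40},
  {"x":-0.12,"y":0,"z":0,"rx":0,"ry":0,"rz":0,"jaw":40},
  {"x":-0.16,"y":0,"z":0,"rx":0,"ry":0,"rz":0,"jaw":40},
  {"x":-0.2,"y":0,"z":0,"rx":0,"ry":0,"rz":0,"jaw":40},
  {"x":-0.23,"y":0,"z":0,"rx":0,"ry":0,"rz":0,"jaw":40},
  {"x":-0.26,"y":0,"z":0,"rx":0,"ry":0,"rz":0,"jaw":40},
  {"x":-0.29,"y":0,"z":0,"rx":0,"ry":0,"rz":0,"jaw":40},
  {"x":-0.29,"y":0,"z":0,"rx":0,"ry":0,"rz":0,"jaw":40},
  {"x":-0.29,"y":0,"z":0,"rx":0,"ry":0,"rz":0,"jaw":40},
])

```text
t: 7.07
ee_pos: [0.5861, -0.0812, 0.0669]
tcp_rot: [[0.191, -0.982, -0.001], [-0.982, -0.191, 0.001], [-0.001, 0.001, -1.0]]
wrist_force: [1.4, 0.2, -0.1]
opening: 0.4
grip_force: 0.0
```

```bash
python3 -c "
from h import *
st()
a=imaging.get_image('scene');b=imaging.get_image('top')
save({'img':np.hstack([cv2.resize(a['img'][130:340,170:380],(400,400)),cv2.resize(b['img'][110:260,220:380],(400,400))])},'e.png')"
```

```text
t 7.07 cradle [-0.0308 -0.0807  0.0669] F [ 1.4 -0.1 -0.1] open 0.4 
 toolaxes(cols, cradle) [[0.0, -1.0, -0.001], [-1.0, -0.0, 0.001], [-0.001, 0.001, -1.0]]
```

View pics/e.png

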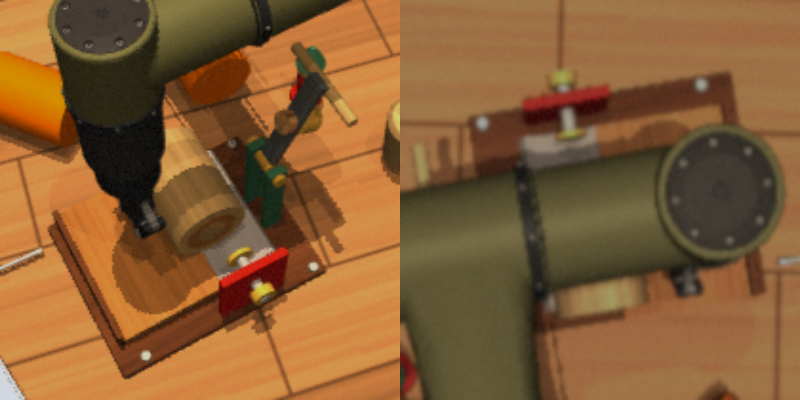

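The blank has dropped past the lip into the vee: in scene its end face is at (205,225), and in top its visible end is at (600,290). I'm backing off, lifting and turning.

apply_moves([
  {"x":0.15,"y":0,"z":0,"rx":0,"ry":0,"rz":0,"jaw":40},
  {"x":0.3,"y":0,"z":0,"rx":0,"ry":0,"rz":0,"jaw":40},
  {"x":0.3,"y":0,"z":-0.3,"rx":0,"ry":0,"rz":0,"jaw":40},
  {"x":0.3,"y":0,"z":-0.7,"rx":0,"ry":0,"rz":0,"jaw":40},
  {"x":0.3,"y":0,"z":-1,"rx":0,"ry":0,"rz":0,"jaw":40},
  {"x":0.3,"y":0,"z":-1,"rx":0,"ry":0,"rz":0,"jaw":40},
])

```text
t: 7.67
ee_pos: [0.5949, -0.1122, 0.1758]
tcp_rot: [[0.19, -0.982, 0.012], [-0.982, -0.19, -0.002], [0.004, -0.011, -1.0]]
wrist_force: [0.4, 0.2, 1.4]
opening: 0.398
grip_force: 0.0
```

apply_moves([
  {"x":-0.6,"y":1,"z":-0.2,"rx":0,"ry":0,"rz":1,"jaw":0},
  {"x":-0.6,"y":1,"z":-0.2,"rx":0,"ry":0,"rz":1,"jaw":0},
  {"x":-0.6,"y":1,"z":-0.2,"rx":0,"ry":0,"rz":1,"jaw":0},
  {"x":-0.6,"y":1,"z":-0.2,"rx":0,"ry":0,"rz":1,"jaw":0},
  {"x":-0.6,"y":1,"z":-0.2,"rx":0,"ry":0,"rz":1,"jaw":0},
  {"x":-0.6,"y":1,"z":-0.2,"rx":0,"ry":0,"rz":1,"jaw":0},
  {"x":-0.6,"y":1,"z":-0.2,"rx":0,"ry":0,"rz":1,"jaw":0},
])

```text
t: 8.25
ee_pos: [0.4823, -0.0711, 0.1875]
tcp_rot: [[-0.565, -0.825, 0.001], [-0.825, 0.565, 0.001], [-0.001, -0.0, -1.0]]
wrist_force: [0.1, 0.2, -0.7]
opening: -0.0
grip_force: 0.0
```

apply_moves([
  {"x":0,"y":0.3,"z":0,"rx":0,"ry":0,"rz":1,"jaw":0},
  {"x":0,"y":0.3,"z":0,"rx":0,"ry":0,"rz":1,"jaw":0},
  {"x":0,"y":0.3,"z":0,"rx":0,"ry":0,"rz":1,"jaw":0},
  {"x":0,"y":0.3,"z":0,"rx":0,"ry":0,"rz":1,"jaw":0},
  {"x":0,"y":0.3,"z":0,"rx":0,"ry":0,"rz":1,"jaw":0},
  {"x":0,"y":0.3,"z":0,"rx":0,"ry":0,"rz":1,"jaw":0},
  {"x":0,"y":0.3,"z":0,"rx":0,"ry":0,"rz":1,"jaw":0},
  {"x":0,"y":0.3,"z":0,"rx":0,"ry":0,"rz":1,"jaw":0},
])

```text
t: 8.92
ee_pos: [0.4575, -0.0544, 0.1872]
tcp_rot: [[-0.982, -0.189, -0.0], [-0.189, 0.982, 0.0], [0.0, 0.0, -1.0]]
wrist_force: [-0.2, 0.1, 0.1]
opening: -0.002
grip_force: 0.0
```

```bash
python3 -c "
from h import *
st()
a=imaging.get_image('scene');P=cloud(a).reshape(-1,3);I=a['img'].reshape(-1,3).astype(int)
c,n=np.cos(q[2]),np.sin(q[2]);d=P[:,:2]-q[:2];x=d[:,0]*c+d[:,1]*n;y=-d[:,0]*n+d[:,1]*c;z=P[:,2]
k=(abs(x+.03)<.05)&(abs(y)<.045)&(z>.09)&(z<.135)
from scipy.optimize import least_squares
f=lambda p:np.clip(np.hypot(y[k]-p[0]-p[2]*(x[k]+.03),z[k]-p[1])-.048,-.01,.01)
print(k.sum(),least_squares(f,[0,.075,0]).x)
kk=(abs(y)<.03)&(z>.1)&(z<.13);print(np.percentile(x[kk],[1,5,50,95,99]))
"
```

```text
t 8.92 cradle [-0.1519 -0.03    0.1872] F [-0.2  0.1  0.1] open -0.0 
 toolaxes(cols, cradle) [[-1.0, 0.001, -0.0], [0.001, 1.0, 0.0], [0.0, 0.0, -1.0]]
1355 [0.00700372 0.07523105 0.00043275]
[-0.58133101 -0.09092419 -0.01627229  0.11444341  0.11739002]
```

apply_moves([
  {"x":0,"y":0.35,"z":0.3,"rx":0,"ry":-0.22,"rz":0,"jaw":0},
  {"x":0,"y":0.35,"z":0.3,"rx":0,"ry":-0.22,"rz":0,"jaw":0},
  {"x":0,"y":0.35,"z":0.3,"rx":0,"ry":-0.22,"rz":0,"jaw":0},
  {"x":0,"y":0.35,"z":0.3,"rx":0,"ry":-0.22,"rz":0,"jaw":0},
])

```text
t: 9.3
ee_pos: [0.4505, -0.0201, 0.1573]
tcp_rot: [[-0.967, -0.193, 0.169], [-0.19, 0.981, 0.033], [-0.172, -0.001, -0.985]]
wrist_force: [-0.9, 0.2, 1.3]
opening: -0.005
grip_force: 0.0
```

apply_moves([
  {"x":0.07,"y":0,"z":0.4,"rx":0,"ry":0,"rz":0,"jaw":0},
  {"x":0.14,"y":0,"z":0.81,"rx":0,"ry":0,"rz":0,"jaw":0},
  {"x":0.14,"y":0,"z":0.81,"rx":0,"ry":0,"rz":0,"jaw":0},
  {"x":0.14,"y":0,"z":0.81,"rx":0,"ry":0,"rz":0,"jaw":0},
  {"x":0.14,"y":0,"z":0.81,"rx":0,"ry":0,"rz":0,"jaw":0},
])

```text
t: 9.72
ee_pos: [0.4529, -0.0202, 0.0789]
tcp_rot: [[-0.966, -0.19, 0.173], [-0.188, 0.982, 0.032], [-0.176, -0.001, -0.984]]
wrist_force: [-0.7, 0.4, 1.3]
opening: -0.0
grip_force: 0.0
```

```bash
python3 -c "
from h import *
st()"
```

```text
t 9.72 cradle [-0.15    0.0045  0.0789] F [-0.7  0.5  1.3] open -0.0 
 toolaxes(cols, cradle) [[-0.984, 0.0, 0.176], [-0.0, 1.0, -0.001], [-0.176, -0.001, -0.984]]
```

apply_moves([
  {"x":-0.18,"y":0,"z":0.03,"rx":0,"ry":0,"rz":0,"jaw":0},
  {"x":-0.36,"y":0,"z":0.06,"rx":0,"ry":0,"rz":0,"jaw":0},
  {"x":-0.38,"y":0,"z":0.07,"rx":0,"ry":0,"rz":0,"jaw":0},
  {"x":-0.4,"y":0,"z":0.07,"rx":0,"ry":0,"rz":0,"jaw":0},
  {"x":-0.42,"y":0,"z":0.07,"rx":0,"ry":0,"rz":0,"jaw":0},
  {"x":-0.44,"y":0,"z":0.08,"rx":0,"ry":0,"rz":0,"jaw":0},
  {"x":-0.46,"y":0,"z":0.08,"rx":0,"ry":0,"rz":0,"jaw":0},
  {"x":-0.48,"y":0,"z":0.08,"rx":0,"ry":0,"rz":0,"jaw":0},
  {"x":-0.5,"y":0,"z":0.09,"rx":0,"ry":0,"rz":0,"jaw":0},
  {"x":-0.52,"y":0,"z":0.09,"rx":0,"ry":0,"rz":0,"jaw":0},
  {"x":-0.54,"y":0,"z":0.1,"rx":0,"ry":0,"rz":0,"jaw":0},
  {"x":-0.56,"y":0,"z":0.1,"rx":0,"ry":0,"rz":0,"jaw":0},
])

```text
t: 10.72
ee_pos: [0.5059, -0.0098, 0.0755]
tcp_rot: [[-0.967, -0.19, 0.167], [-0.188, 0.982, 0.032], [-0.17, -0.001, -0.985]]
wrist_force: [-5.7, -1.1, 1.4]
opening: -0.001
grip_force: 3.2
```

```bash
python3 -c "
from h import *
st()"
```

```text
t 10.72 cradle [-0.096   0.0046  0.0755] F [-5.8  0.   1.4] open -0.0 
 toolaxes(cols, cradle) [[-0.985, 0.0, 0.17], [0.0, 1.0, -0.001], [-0.17, -0.001, -0.985]]
```

apply_moves([
  {"x":-0.02,"y":0,"z":0,"rx":0,"ry":0,"rz":0,"jaw":0},
  {"x":-0.04,"y":0,"z":0.01,"rx":0,"ry":0,"rz":0,"jaw":0},
  {"x":-0.06,"y":0,"z":0.01,"rx":0,"ry":0,"rz":0,"jaw":0},
  {"x":-0.08,"y":0,"z":0.01,"rx":0,"ry":0,"rz":0,"jaw":0},
  {"x":-0.1,"y":0,"z":0.02,"rx":0,"ry":0,"rz":0,"jaw":0},
  {"x":-0.12,"y":0,"z":0.02,"rx":0,"ry":0,"rz":0,"jaw":0},
  {"x":-0.14,"y":0,"z":0.02,"rx":0,"ry":0,"rz":0,"jaw":0},
  {"x":-0.16,"y":0,"z":0.03,"rx":0,"ry":0,"rz":0,"jaw":0},
])

```text
t: 11.38
ee_pos: [0.5217, -0.0069, 0.0751]
tcp_rot: [[-0.968, -0.19, 0.166], [-0.187, 0.982, 0.031], [-0.169, -0.001, -0.986]]
wrist_force: [-11.5, -0.8, 9.8]
opening: 0.0
grip_force: 5.6
```

```bash
python3 -c "
from h import *
st()
a=imaging.get_image('scene');P=cloud(a).reshape(-1,3)
c,n=np.cos(q[2]),np.sin(q[2]);d=P[:,:2]-q[:2];x=d[:,0]*c+d[:,1]*n;y=-d[:,0]*n+d[:,1]*c;z=P[:,2]
k=(abs(y-.006)<.02)&(z>.06)&(z<.125)&(x>0)&(x<.1)
h,e=np.histogram(x[k],np.arange(0,.1,.004));print(dict(zip(e.round(3).tolist(),h.tolist())))
save(a,'f.png',(220,200,340,300),5)"
```

```text
t 11.38 cradle [-0.0799  0.0045  0.0751] F [-11.5   1.4   9.8] open 0.0 
 toolaxes(cols, cradle) [[-0.986, 0.0, 0.169], [0.0, 1.0, -0.001], [-0.169, -0.001, -0.986]]
{0.0: 22, 0.004: 25, 0.008: 21, 0.012: 28, 0.016: 28, 0.02: 30, 0.024: 22, 0.028: 21, 0.032: 28, 0.036: 28, 0.04: 23, 0.044: 31, 0.048: 25, 0.052: 24, 0.056: 25, 0.06: 179, 0.064: 4, 0.068: 0, 0.072: 0, 0.076: 19, 0.08: 55, 0.084: 10, 0.088: 11, 0.092: 8}
```

View pics/f.png

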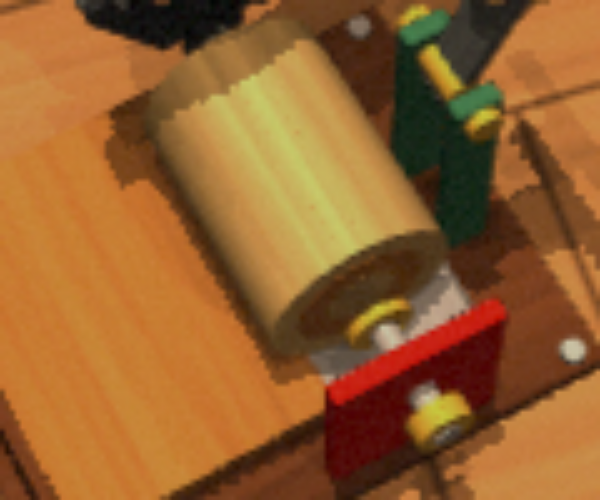

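The blank's far face is at cradle x 0.062 and the foot at 0.078 (crop: foot rim at (380,320)), so about 15 mm is left. The finger is also loading the blank downwards at about 10 N, so I'll back off, raise it slightly and push again.

apply_moves([
  {"x":0.05,"y":0,"z":0,"rx":0,"ry":0,"rz":0,"jaw":0},
  {"x":0.06,"y":0,"z":-0.03,"rx":0,"ry":0,"rz":0,"jaw":0},
  {"x":0.06,"y":0,"z":-0.03,"rx":0,"ry":0,"rz":0,"jaw":0},
  {"x":0.06,"y":0,"z":-0.03,"rx":0,"ry":0,"rz":0,"jaw":0},
])

```text
t: 11.77
ee_pos: [0.5168, -0.0072, 0.0773]
tcp_rot: [[-0.967, -0.19, 0.17], [-0.188, 0.982, 0.033], [-0.173, 0.0, -0.985]]
wrist_force: [0.4, 0.4, -0.1]
opening: 0.003
grip_force: 0.0
```

```bash
python3 -c "
from h import *
st()"
```

```text
t 11.77 cradle [-0.0848  0.0051  0.0773] F [ 0.4  0.3 -0.1] open 0.0 
 toolaxes(cols, cradle) [[-0.985, -0.0, 0.173], [-0.0, 1.0, 0.0], [-0.173, 0.0, -0.985]]
```

apply_moves([
  {"x":-0.03,"y":0,"z":0,"rx":0,"ry":0,"rz":0,"jaw":0},
  {"x":-0.05,"y":0,"z":0,"rx":0,"ry":0,"rz":0,"jaw":0},
  {"x":-0.065,"y":0,"z":0,"rx":0,"ry":0,"rz":0,"jaw":0},
  {"x":-0.08,"y":0,"z":0.005,"rx":0,"ry":0,"rz":0,"jaw":0},
  {"x":-0.095,"y":0,"z":0.005,"rx":0,"ry":0,"rz":0,"jaw":0},
  {"x":-0.11,"y":0,"z":0.005,"rx":0,"ry":0,"rz":0,"jaw":0},
  {"x":-0.125,"y":0,"z":0.005,"rx":0,"ry":0,"rz":0,"jaw":0},
])

```text
t: 12.35
ee_pos: [0.5278, -0.0052, 0.0776]
tcp_rot: [[-0.968, -0.19, 0.166], [-0.187, 0.982, 0.032], [-0.169, 0.0, -0.986]]
wrist_force: [-5.5, 0.5, 1.0]
opening: 0.0
grip_force: 2.7
```

```bash
python3 -c "
from h import *
st()"
```

```text
t 12.35 cradle [-0.0736  0.005   0.0776] F [-5.3  1.5  1. ] open 0.0 
 toolaxes(cols, cradle) [[-0.986, 0.0, 0.169], [0.0, 1.0, -0.0], [-0.169, 0.0, -0.986]]
```

apply_moves([
  {"x":-0.015,"y":0,"z":0,"rx":0,"ry":0,"rz":0,"jaw":0},
  {"x":-0.03,"y":0,"z":0,"rx":0,"ry":0,"rz":0,"jaw":0},
  {"x":-0.04,"y":0,"z":0,"rx":0,"ry":0,"rz":0,"jaw":0},
  {"x":-0.05,"y":0,"z":0,"rx":0,"ry":0,"rz":0,"jaw":0},
])

```text
t: 12.68
ee_pos: [0.5331, -0.0042, 0.0782]
tcp_rot: [[-0.967, -0.19, 0.167], [-0.187, 0.982, 0.032], [-0.17, 0.0, -0.985]]
wrist_force: [-3.4, -0.6, -1.3]
opening: -0.001
grip_force: 1.6
```

apply_moves([
  {"x":-0.01,"y":0,"z":0,"rx":0,"ry":0,"rz":0,"jaw":0},
  {"x":-0.02,"y":0,"z":0,"rx":0,"ry":0,"rz":0,"jaw":0},
])

```text
t: 12.85
ee_pos: [0.5354, -0.0038, 0.0791]
tcp_rot: [[-0.967, -0.19, 0.168], [-0.187, 0.982, 0.033], [-0.171, 0.0, -0.985]]
wrist_force: [-3.2, -0.5, -1.4]
opening: -0.005
grip_force: 1.5
```

```bash
python3 -c "
from h import *
st()"
```

```text
t 12.85 cradle [-0.0659  0.005   0.0791] F [-3.2  0.1 -1.4] open -0.0 
 toolaxes(cols, cradle) [[-0.985, 0.0, 0.171], [0.0, 1.0, 0.0], [-0.171, 0.0, -0.985]]
```

apply_moves([
  {"x":-0.008,"y":0,"z":0.001,"rx":0,"ry":0,"rz":0,"jaw":0},
  {"x":-0.015,"y":0,"z":0.002,"rx":0,"ry":0,"rz":0,"jaw":0},
])

```text
t: 13.02
ee_pos: [0.5361, -0.0037, 0.0787]
tcp_rot: [[-0.968, -0.19, 0.166], [-0.187, 0.982, 0.032], [-0.169, 0.0, -0.986]]
wrist_force: [-7.6, -2.2, -1.8]
opening: 0.006
grip_force: 3.9
```

apply_moves([
  {"x":-0.008,"y":0,"z":0.001,"rx":0,"ry":0,"rz":0,"jaw":0},
  {"x":-0.015,"y":0,"z":0.002,"rx":0,"ry":0,"rz":0,"jaw":0},
])

```text
t: 13.18
ee_pos: [0.5362, -0.0038, 0.078]
tcp_rot: [[-0.968, -0.19, 0.163], [-0.187, 0.982, 0.031], [-0.166, -0.0, -0.986]]
wrist_force: [-15.4, -2.2, 0.8]
opening: -0.003
grip_force: 6.8
```

apply_moves([
  {"x":0,"y":0,"z":0,"rx":0,"ry":0,"rz":0,"jaw":0},
  {"x":0,"y":0,"z":0,"rx":0,"ry":0,"rz":0,"jaw":0},
])

```text
t: 13.35
ee_pos: [0.5362, -0.0038, 0.078]
tcp_rot: [[-0.968, -0.19, 0.163], [-0.187, 0.982, 0.031], [-0.166, -0.0, -0.986]]
wrist_force: [-11.9, -1.2, 0.6]
opening: 0.004
grip_force: 5.8
```

apply_moves([
  {"x":0,"y":0,"z":0,"rx":0,"ry":0,"rz":0,"jaw":0},
  {"x":0,"y":0,"z":0,"rx":0,"ry":0,"rz":0,"jaw":0},
  {"x":0,"y":0,"z":0,"rx":0,"ry":0,"rz":0,"jaw":0},
  {"x":0,"y":0,"z":0,"rx":0,"ry":0,"rz":0,"jaw":0},
  {"x":0,"y":0,"z":0,"rx":0,"ry":0,"rz":0,"jaw":0},
])

```text
t: 13.77
ee_pos: [0.5362, -0.0038, 0.078]
tcp_rot: [[-0.968, -0.19, 0.163], [-0.187, 0.982, 0.031], [-0.166, -0.0, -0.986]]
wrist_force: [-11.1, -1.6, 0.0]
opening: 0.002
grip_force: 5.7
```

apply_moves([
  {"x":0.05,"y":0,"z":-0.01,"rx":0,"ry":0,"rz":0,"jaw":0},
  {"x":0.2,"y":0,"z":-0.04,"rx":0,"ry":0,"rz":0,"jaw":0},
  {"x":0.35,"y":0,"z":-0.07,"rx":0,"ry":0,"rz":0,"jaw":0},
  {"x":0.35,"y":0,"z":-0.5,"rx":0,"ry":0,"rz":0,"jaw":0},
  {"x":0.35,"y":0,"z":-1,"rx":0,"ry":0,"rz":0,"jaw":0},
  {"x":0.35,"y":0,"z":-1,"rx":0,"ry":0,"rz":0,"jaw":0},
])

```text
t: 14.27
ee_pos: [0.4905, -0.0132, 0.1814]
tcp_rot: [[-0.965, -0.191, 0.183], [-0.187, 0.982, 0.034], [-0.186, -0.001, -0.983]]
wrist_force: [1.6, 0.9, 1.4]
opening: -0.001
grip_force: 0.0
```

apply_moves([
  {"x":0,"y":0,"z":-1,"rx":0,"ry":0.22,"rz":0,"jaw":50},
  {"x":0,"y":0,"z":-1,"rx":0,"ry":0.22,"rz":0,"jaw":50},
  {"x":0,"y":0,"z":-1,"rx":0,"ry":0.22,"rz":0,"jaw":50},
  {"x":0,"y":0,"z":-1,"rx":0,"ry":0.22,"rz":0,"jaw":50},
  {"x":0,"y":0,"z":-1,"rx":0,"ry":0.22,"rz":0,"jaw":50},
])

```text
t: 14.68
ee_pos: [0.4723, -0.0159, 0.273]
tcp_rot: [[-0.982, -0.19, 0.006], [-0.19, 0.982, 0.002], [-0.006, 0.001, -1.0]]
wrist_force: [-0.1, -0.3, -0.8]
opening: 0.495
grip_force: 0.0
```

```bash
python3 - <<'E'
from h import *
st()
for n in("scene","top"):
  p=imaging.get_image(n);P=cloud(p).reshape(-1,3);I=p["img"].reshape(-1,3).astype(int)
  c,s=np.cos(q[2]),np.sin(q[2]);d=P[:,:2]-q[:2];x=d[:,0]*c+d[:,1]*s;y=-d[:,0]*s+d[:,1]*c;z=P[:,2]
  for lo,hi in((-.047,-.012),(.032,.067)):
    k=(x>lo)&(x<hi)&(abs(y-.145)<.03)&(z>.24)&(z<.28)
    if k.sum(): print(n,lo,k.sum(),"y",np.percentile(y[k],[5,50,95]).round(4),"z",np.percentile(z[k],[5,50,95]).round(4))
  k=(abs(x-.01)<.03)&(abs(y-.006)<.03)&(z>.1)&(z<.13)
  kk=(abs(y-.006)<.02)&(z>.06)&(z<.125)&(x>.0)&(x<.1);h,e=np.histogram(x[kk],np.arange(.05,.1,.003));print(dict(zip(e.round(3).tolist(),h.tolist())))
E
```

```text
t 14.68 cradle [-0.1301  0.0051  0.273 ] F [-0.1 -0.2 -0.8] open 0.5 
 toolaxes(cols, cradle) [[-1.0, 0.0, 0.006], [0.0, 1.0, 0.001], [-0.006, 0.001, -1.0]]
scene -0.047 94 y [0.1416 0.1461 0.1538] z [0.2583 0.263  0.2668]
scene 0.032 103 y [0.1416 0.1465 0.1529] z [0.2578 0.263  0.2662]
{0.05: 21, 0.053: 20, 0.056: 20, 0.059: 18, 0.062: 20, 0.065: 19, 0.068: 24, 0.071: 17, 0.074: 87, 0.077: 55, 0.08: 41, 0.083: 17, 0.086: 7, 0.089: 9, 0.092: 7, 0.095: 1}
top -0.047 97 y [0.14   0.1459 0.152 ] z [0.2586 0.263  0.2675]
top 0.032 99 y [0.1399 0.1459 0.1522] z [0.2572 0.2626 0.2666]
{0.05: 16, 0.053: 19, 0.056: 16, 0.059: 18, 0.062: 16, 0.065: 19, 0.068: 17, 0.071: 14, 0.074: 8, 0.077: 0, 0.08: 9, 0.083: 7, 0.086: 6, 0.089: 6, 0.092: 6, 0.095: 5}
```

apply_moves([
  {"x":-0.5,"y":0.7,"z":-0.27,"rx":0,"ry":0,"rz":0,"jaw":50},
  {"x":-0.5,"y":0.7,"z":-0.27,"rx":0,"ry":0,"rz":0,"jaw":50},
  {"x":-0.5,"y":0.7,"z":-0.27,"rx":0,"ry":0,"rz":0,"jaw":50},
  {"x":-0.5,"y":0.7,"z":-0.27,"rx":0,"ry":0,"rz":0,"jaw":50},
])

```text
t: 15.12
ee_pos: [0.5073, 0.0639, 0.2966]
tcp_rot: [[-0.981, -0.193, -0.001], [-0.193, 0.981, -0.0], [0.001, -0.0, -1.0]]
wrist_force: [-0.4, -0.4, -0.3]
opening: 0.495
grip_force: 0.0
```

apply_moves([
  {"x":-0.52,"y":0.71,"z":0,"rx":0,"ry":0,"rz":0,"jaw":50},
  {"x":-0.52,"y":0.71,"z":0,"rx":0,"ry":0,"rz":0,"jaw":50},
  {"x":-0.52,"y":0.71,"z":0,"rx":0,"ry":0,"rz":0,"jaw":50},
  {"x":-0.52,"y":0.71,"z":0,"rx":0,"ry":0,"rz":0,"jaw":50},
  {"x":-0.52,"y":0.71,"z":0,"rx":0,"ry":0,"rz":0,"jaw":50},
])

```text
t: 15.53
ee_pos: [0.544, 0.141, 0.2968]
tcp_rot: [[-0.982, -0.19, -0.001], [-0.19, 0.982, -0.001], [0.001, -0.001, -1.0]]
wrist_force: [-0.4, -0.1, 0.5]
opening: 0.503
grip_force: 0.0
```

```bash
python3 -c "
from h import *
st()"
```

```text
t 15.53 cradle [-0.0298  0.1455  0.2968] F [-0.4 -0.   0.5] open 0.5 
 toolaxes(cols, cradle) [[-1.0, -0.0, -0.001], [-0.0, 1.0, -0.001], [0.001, -0.001, -1.0]]
```

apply_moves([
  {"x":0,"y":0.01,"z":0.2,"rx":0,"ry":0,"rz":0,"jaw":50},
  {"x":0,"y":0.01,"z":0.4,"rx":0,"ry":0,"rz":0,"jaw":50},
  {"x":0,"y":0.01,"z":0.57,"rx":0,"ry":0,"rz":0,"jaw":50},
  {"x":0,"y":0.01,"z":0.57,"rx":0,"ry":0,"rz":0,"jaw":50},
  {"x":0,"y":0.01,"z":0.57,"rx":0,"ry":0,"rz":0,"jaw":50},
])

```text
t: 15.95
ee_pos: [0.5436, 0.1411, 0.2408]
tcp_rot: [[-0.982, -0.189, -0.0], [-0.189, 0.982, -0.001], [0.0, -0.001, -1.0]]
wrist_force: [0.2, -0.5, 0.8]
opening: 0.5
grip_force: 0.0
```

apply_moves([
  {"x":0,"y":0,"z":0,"rx":0,"ry":0,"rz":0,"jaw":0},
  {"x":0,"y":0,"z":0,"rx":0,"ry":0,"rz":0,"jaw":0},
  {"x":0,"y":0,"z":0,"rx":0,"ry":0,"rz":0,"jaw":0},
  {"x":0,"y":0,"z":0,"rx":0,"ry":0,"rz":0,"jaw":0},
  {"x":0,"y":0,"z":0,"rx":0,"ry":0,"rz":0,"jaw":0},
  {"x":0,"y":0,"z":0,"rx":0,"ry":0,"rz":0,"jaw":0},
  {"x":0,"y":0,"z":0,"rx":0,"ry":0,"rz":0,"jaw":0},
  {"x":0,"y":0,"z":0,"rx":0,"ry":0,"rz":0,"jaw":0},
], squeeze=40)

```text
t: 16.62
ee_pos: [0.5444, 0.1432, 0.2423]
tcp_rot: [[-0.982, -0.191, 0.002], [-0.191, 0.982, 0.002], [-0.003, 0.001, -1.0]]
wrist_force: [-1.2, 3.1, 5.2]
opening: 0.147
grip_force: 39.2
```

```bash
python3 - <<'E'
from h import *
st()
# arc plan in tool units (tool y=+cradle y, z down), handle start phi0
y,z=.1465,.259; r=.1355; p0=np.pi-np.arctan2(z-.140,y-.080); print(p0)
for i in range(0,45):
    p=p0-(p0-.0887)*i/44
    print(i,((-r*np.cos(p)+r*np.cos(p0))*10).round(3),(-(r*np.sin(p)-r*np.sin(p0))*10).round(3),end=" | ")
E
```

```text
t 16.62 cradle [-0.0291  0.1475  0.2423] F [-0.6  3.3  5.2] open 0.15 
 toolaxes(cols, cradle) [[-1.0, -0.0, 0.003], [-0.0, 1.0, 0.001], [-0.003, 0.001, -1.0]]
2.080388591603822
0 0.0 -0.0 | 1 -0.054 -0.029 | 2 -0.11 -0.055 | 3 -0.166 -0.079 | 4 -0.224 -0.1 | 5 -0.282 -0.118 | 6 -0.342 -0.134 | 7 -0.401 -0.147 | 8 -0.462 -0.157 | 9 -0.523 -0.165 | 10 -0.584 -0.17 | 11 -0.645 -0.172 | 12 -0.707 -0.171 | 13 -0.768 -0.168 | 14 -0.829 -0.162 | 15 -0.889 -0.153 | 16 -0.95 -0.141 | 17 -1.009 -0.127 | 18 -1.068 -0.11 | 19 -1.126 -0.09 | 20 -1.183 -0.067 | 21 -1.239 -0.043 | 22 -1.294 -0.015 | 23 -1.348 0.015 | 24 -1.4 0.047 | 25 -1.451 0.082 | 26 -1.5 0.119 | 27 -1.547 0.158 | 28 -1.592 0.199 | 29 -1.636 0.242 | 30 -1.678 0.287 | 31 -1.717 0.334 | 32 -1.754 0.382 | 33 -1.789 0.433 | 34 -1.822 0.485 | 35 -1.853 0.538 | 36 -1.881 0.592 | 37 -1.906 0.648 | 38 -1.929 0.705 | 39 -1.949 0.763 | 40 -1.967 0.822 | 41 -1.982 0.881 | 42 -1.994 0.941 | 43 -2.004 1.002 | 44 -2.011 1.063 |
```

apply_moves([
  {"x":0,"y":-0.05,"z":-0.03,"rx":0,"ry":0,"rz":0,"jaw":0},
  {"x":0,"y":-0.11,"z":-0.055,"rx":0,"ry":0,"rz":0,"jaw":0},
  {"x":0,"y":-0.17,"z":-0.08,"rx":0,"ry":0,"rz":0,"jaw":0},
  {"x":0,"y":-0.22,"z":-0.1,"rx":0,"ry":0,"rz":0,"jaw":0},
  {"x":0,"y":-0.28,"z":-0.12,"rx":0,"ry":0,"rz":0,"jaw":0},
  {"x":0,"y":-0.34,"z":-0.135,"rx":0,"ry":0,"rz":0,"jaw":0},
  {"x":0,"y":-0.4,"z":-0.147,"rx":0,"ry":0,"rz":0,"jaw":0},
  {"x":0,"y":-0.46,"z":-0.157,"rx":0,"ry":0,"rz":0,"jaw":0},
  {"x":0,"y":-0.52,"z":-0.165,"rx":0,"ry":0,"rz":0,"jaw":0},
  {"x":0,"y":-0.58,"z":-0.17,"rx":0,"ry":0,"rz":0,"jaw":0},
  {"x":0,"y":-0.65,"z":-0.172,"rx":0,"ry":0,"rz":0,"jaw":0},
  {"x":0,"y":-0.71,"z":-0.171,"rx":0,"ry":0,"rz":0,"jaw":0},
  {"x":0,"y":-0.77,"z":-0.168,"rx":0,"ry":0,"rz":0,"jaw":0},
  {"x":0,"y":-0.83,"z":-0.162,"rx":0,"ry":0,"rz":0,"jaw":0},
])

```text
t: 17.78
ee_pos: [0.5603, 0.061, 0.2571]
tcp_rot: [[-0.982, -0.191, 0.001], [-0.191, 0.982, 0.001], [-0.001, 0.001, -1.0]]
wrist_force: [1.3, 4.0, 4.1]
opening: 0.143
grip_force: 43.4
```

```bash
python3 -c "
from h import *
st()"
```

```text
t 17.78 cradle [-0.0291  0.0638  0.2571] F [2.1 3.7 4.1] open 0.14 
 toolaxes(cols, cradle) [[-1.0, -0.0, 0.001], [-0.0, 1.0, 0.001], [-0.001, 0.001, -1.0]]
```

apply_moves([
  {"x":0,"y":-0.06,"z":0.01,"rx":0,"ry":0,"rz":0,"jaw":0},
  {"x":0,"y":-0.12,"z":0.02,"rx":0,"ry":0,"rz":0,"jaw":0},
  {"x":0,"y":-0.18,"z":0.035,"rx":0,"ry":0,"rz":0,"jaw":0},
  {"x":0,"y":-0.24,"z":0.05,"rx":0,"ry":0,"rz":0,"jaw":0},
  {"x":0,"y":-0.3,"z":0.07,"rx":0,"ry":0,"rz":0,"jaw":0},
  {"x":0,"y":-0.355,"z":0.095,"rx":0,"ry":0,"rz":0,"jaw":0},
  {"x":0,"y":-0.41,"z":0.12,"rx":0,"ry":0,"rz":0,"jaw":0},
  {"x":0,"y":-0.465,"z":0.147,"rx":0,"ry":0,"rz":0,"jaw":0},
  {"x":0,"y":-0.52,"z":0.177,"rx":0,"ry":0,"rz":0,"jaw":0},
  {"x":0,"y":-0.57,"z":0.21,"rx":0,"ry":0,"rz":0,"jaw":0},
  {"x":0,"y":-0.62,"z":0.244,"rx":0,"ry":0,"rz":0,"jaw":0},
  {"x":0,"y":-0.67,"z":0.28,"rx":0,"ry":0,"rz":0,"jaw":0},
  {"x":0,"y":-0.72,"z":0.32,"rx":0,"ry":0,"rz":0,"jaw":0},
  {"x":0,"y":-0.763,"z":0.361,"rx":0,"ry":0,"rz":0,"jaw":0},
])

```text
t: 18.95
ee_pos: [0.5742, -0.0144, 0.22]
tcp_rot: [[-0.982, -0.19, -0.001], [-0.19, 0.982, -0.0], [0.001, 0.0, -1.0]]
wrist_force: [3.1, 1.2, 1.5]
opening: 0.146
grip_force: 44.2
```

```bash
python3 -c "
from h import *
st()"
```

```text
t 18.95 cradle [-0.0298 -0.0129  0.22  ] F [3.3 0.6 1.5] open 0.15 
 toolaxes(cols, cradle) [[-1.0, 0.0, -0.001], [0.0, 1.0, 0.0], [0.001, 0.0, -1.0]]
```

apply_moves([
  {"x":0,"y":-0.044,"z":0.043,"rx":0,"ry":0,"rz":0,"jaw":0},
  {"x":0,"y":-0.086,"z":0.088,"rx":0,"ry":0,"rz":0,"jaw":0},
  {"x":0,"y":-0.125,"z":0.135,"rx":0,"ry":0,"rz":0,"jaw":0},
  {"x":0,"y":-0.162,"z":0.183,"rx":0,"ry":0,"rz":0,"jaw":0},
  {"x":0,"y":-0.197,"z":0.234,"rx":0,"ry":0,"rz":0,"jaw":0},
  {"x":0,"y":-0.23,"z":0.286,"rx":0,"ry":0,"rz":0,"jaw":0},
  {"x":0,"y":-0.261,"z":0.339,"rx":0,"ry":0,"rz":0,"jaw":0},
  {"x":0,"y":-0.289,"z":0.393,"rx":0,"ry":0,"rz":0,"jaw":0},
  {"x":0,"y":-0.314,"z":0.449,"rx":0,"ry":0,"rz":0,"jaw":0},
  {"x":0,"y":-0.337,"z":0.506,"rx":0,"ry":0,"rz":0,"jaw":0},
  {"x":0,"y":-0.357,"z":0.564,"rx":0,"ry":0,"rz":0,"jaw":0},
  {"x":0,"y":-0.375,"z":0.623,"rx":0,"ry":0,"rz":0,"jaw":0},
  {"x":0,"y":-0.39,"z":0.68,"rx":0,"ry":0,"rz":0,"jaw":0},
  {"x":0,"y":-0.39,"z":0.68,"rx":0,"ry":0,"rz":0,"jaw":0},
])

```text
t: 20.12
ee_pos: [0.5814, -0.0524, 0.1509]
tcp_rot: [[-0.982, -0.19, -0.002], [-0.19, 0.982, -0.0], [0.002, 0.0, -1.0]]
wrist_force: [0.6, -1.6, -1.4]
opening: 0.146
grip_force: 44.6
```

```bash
python3 -c "
from h import *
st()"
```

```text
t 20.12 cradle [-0.0299 -0.0516  0.1509] F [ 0.3 -1.7 -1.4] open 0.15 
 toolaxes(cols, cradle) [[-1.0, 0.001, -0.002], [0.001, 1.0, 0.0], [0.002, 0.0, -1.0]]
```

apply_moves([
  {"x":0,"y":-0.01,"z":0.04,"rx":0,"ry":0,"rz":0,"jaw":0},
  {"x":0,"y":-0.016,"z":0.08,"rx":0,"ry":0,"rz":0,"jaw":0},
  {"x":0,"y":-0.022,"z":0.12,"rx":0,"ry":0,"rz":0,"jaw":0},
  {"x":0,"y":-0.022,"z":0.12,"rx":0,"ry":0,"rz":0,"jaw":0},
])

```text
t: 20.45
ee_pos: [0.5818, -0.0544, 0.1395]
tcp_rot: [[-0.982, -0.19, -0.001], [-0.19, 0.982, -0.0], [0.001, 0.0, -1.0]]
wrist_force: [-1.6, -1.7, -2.3]
opening: 0.146
grip_force: 45.2
```

apply_moves([
  {"x":0,"y":-0.002,"z":0.01,"rx":0,"ry":0,"rz":0,"jaw":0},
  {"x":0,"y":-0.004,"z":0.02,"rx":0,"ry":0,"rz":0,"jaw":0},
  {"x":0,"y":-0.004,"z":0.02,"rx":0,"ry":0,"rz":0,"jaw":0},
])

```text
t: 20.7
ee_pos: [0.5819, -0.0546, 0.1382]
tcp_rot: [[-0.982, -0.19, -0.001], [-0.19, 0.982, 0.0], [0.001, 0.0, -1.0]]
wrist_force: [-3.6, -0.3, -1.6]
opening: 0.147
grip_force: 45.4
```

apply_moves([
  {"x":0,"y":0,"z":0.01,"rx":0,"ry":0,"rz":0,"jaw":0},
  {"x":0,"y":0,"z":0.02,"rx":0,"ry":0,"rz":0,"jaw":0},
  {"x":0,"y":0,"z":0.02,"rx":0,"ry":0,"rz":0,"jaw":0},
])

```text
t: 20.95
ee_pos: [0.5819, -0.0548, 0.1366]
tcp_rot: [[-0.982, -0.19, -0.001], [-0.19, 0.982, -0.0], [0.001, -0.0, -1.0]]
wrist_force: [-4.3, -0.7, -0.6]
opening: 0.142
grip_force: 45.5
```

Not in contact yet; I'll go on in 1 mm steps.

apply_moves([
  {"x":0,"y":0,"z":0.005,"rx":0,"ry":0,"rz":0,"jaw":0},
  {"x":0,"y":0,"z":0.01,"rx":0,"ry":0,"rz":0,"jaw":0},
  {"x":0,"y":0,"z":0.01,"rx":0,"ry":0,"rz":0,"jaw":0},
])

```text
t: 21.2
ee_pos: [0.5819, -0.0549, 0.1358]
tcp_rot: [[-0.982, -0.19, -0.001], [-0.19, 0.982, -0.0], [0.001, -0.0, -1.0]]
wrist_force: [-6.2, -2.3, -0.8]
opening: 0.147
grip_force: 45.5
```

apply_moves([
  {"x":0,"y":0,"z":0.005,"rx":0,"ry":0,"rz":0,"jaw":0},
  {"x":0,"y":0,"z":0.01,"rx":0,"ry":0,"rz":0,"jaw":0},
  {"x":0,"y":0,"z":0.01,"rx":0,"ry":0,"rz":0,"jaw":0},
])

```text
t: 21.45
ee_pos: [0.582, -0.0549, 0.1349]
tcp_rot: [[-0.982, -0.19, -0.0], [-0.19, 0.982, -0.0], [0.001, -0.0, -1.0]]
wrist_force: [-6.0, -1.5, 0.2]
opening: 0.146
grip_force: 45.6
```

```bash
python3 -c "
from h import *
st()"
```

```text
t 21.45 cradle [-0.0299 -0.0541  0.1349] F [-6.1 -0.3  0.2] open 0.15 
 toolaxes(cols, cradle) [[-1.0, 0.0, -0.001], [0.0, 1.0, -0.0], [0.001, -0.0, -1.0]]
```

apply_moves([
  {"x":0,"y":0,"z":0.005,"rx":0,"ry":0,"rz":0,"jaw":0},
  {"x":0,"y":0,"z":0.01,"rx":0,"ry":0,"rz":0,"jaw":0},
  {"x":0,"y":0,"z":0.01,"rx":0,"ry":0,"rz":0,"jaw":0},
])

```text
t: 21.7
ee_pos: [0.582, -0.055, 0.134]
tcp_rot: [[-0.982, -0.19, -0.0], [-0.19, 0.982, -0.0], [0.0, -0.0, -1.0]]
wrist_force: [-5.4, -1.6, 0.4]
opening: 0.145
grip_force: 45.6
```

apply_moves([
  {"x":0,"y":0,"z":0.005,"rx":0,"ry":0,"rz":0,"jaw":0},
  {"x":0,"y":0,"z":0.01,"rx":0,"ry":0,"rz":0,"jaw":0},
  {"x":0,"y":0,"z":0.01,"rx":0,"ry":0,"rz":0,"jaw":0},
])

```text
t: 21.95
ee_pos: [0.582, -0.0551, 0.1331]
tcp_rot: [[-0.982, -0.19, -0.0], [-0.19, 0.982, -0.001], [0.0, -0.0, -1.0]]
wrist_force: [-4.9, -2.0, 1.7]
opening: 0.149
grip_force: 45.6
```

apply_moves([
  {"x":0,"y":0,"z":0.005,"rx":0,"ry":0,"rz":0,"jaw":0},
  {"x":0,"y":0,"z":0.01,"rx":0,"ry":0,"rz":0,"jaw":0},
  {"x":0,"y":0,"z":0.01,"rx":0,"ry":0,"rz":0,"jaw":0},
])

```text
t: 22.2
ee_pos: [0.5821, -0.0552, 0.1319]
tcp_rot: [[-0.982, -0.19, -0.0], [-0.19, 0.982, -0.001], [0.0, -0.001, -1.0]]
wrist_force: [-5.6, -1.7, 1.9]
opening: 0.144
grip_force: 45.9
```

```bash
python3 - <<'E'
from h import *
st()
p=imaging.get_image("scene");save(p,"g.png",(200,160,360,300),5)
P=cloud(p).reshape(-1,3);c,s=np.cos(q[2]),np.sin(q[2]);d=P[:,:2]-q[:2];x=d[:,0]*c+d[:,1]*s;y=-d[:,0]*s+d[:,1]*c;z=P[:,2]
k=(x>.035)&(x<.066)&(abs(y+.055)<.02)&(z>.135)&(z<.18);print("handle top",k.sum(),np.percentile(z[k],[50,90]).round(4),np.percentile(y[k],[5,50,95]).round(4))
E
```

```text
t 22.2 cradle [-0.0298 -0.0544  0.1319] F [-5.8 -0.6  1.9] open 0.14 
 toolaxes(cols, cradle) [[-1.0, 0.001, -0.0], [0.001, 1.0, -0.001], [0.0, -0.001, -1.0]]
handle top 83 [0.1573 0.1607] [-0.0597 -0.0543 -0.0477]
```

View pics/g.png

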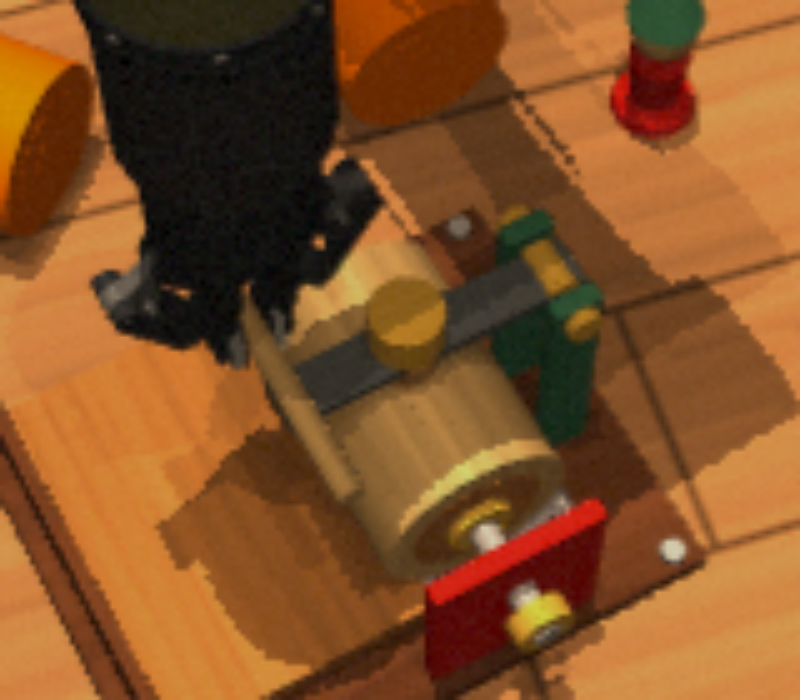

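The arm is nearly level over the blank: weight at (405,320), handle at (300,390), blank touching the foot at (480,515). I'll lower the last bit.

apply_moves([
  {"x":0,"y":0,"z":0.005,"rx":0,"ry":0,"rz":0,"jaw":0},
  {"x":0,"y":0,"z":0.01,"rx":0,"ry":0,"rz":0,"jaw":0},
  {"x":0,"y":0,"z":0.01,"rx":0,"ry":0,"rz":0,"jaw":0},
])

```text
t: 22.5
ee_pos: [0.5821, -0.0552, 0.1318]
tcp_rot: [[-0.982, -0.19, 0.0], [-0.19, 0.982, -0.001], [-0.0, -0.001, -1.0]]
wrist_force: [-6.7, -1.6, 3.6]
opening: 0.145
grip_force: 46.3
```

apply_moves([
  {"x":0,"y":0,"z":0.005,"rx":0,"ry":0,"rz":0,"jaw":0},
  {"x":0,"y":0,"z":0.008,"rx":0,"ry":0,"rz":0,"jaw":0},
  {"x":0,"y":0,"z":0.008,"rx":0,"ry":0,"rz":0,"jaw":0},
])

```text
t: 22.75
ee_pos: [0.5821, -0.0552, 0.1317]
tcp_rot: [[-0.982, -0.19, 0.001], [-0.19, 0.982, -0.001], [-0.001, -0.001, -1.0]]
wrist_force: [-8.7, -1.6, 6.2]
opening: 0.141
grip_force: 46.5
```

The pad has landed: z stopped while the force rose. I'll ease off, open and lift.

apply_moves([
  {"x":0,"y":0,"z":-0.012,"rx":0,"ry":0,"rz":0,"jaw":0},
  {"x":0,"y":0,"z":-0.012,"rx":0,"ry":0,"rz":0,"jaw":25},
  {"x":0,"y":0,"z":-0.012,"rx":0,"ry":0,"rz":0,"jaw":45},
  {"x":0,"y":0,"z":-0.012,"rx":0,"ry":0,"rz":0,"jaw":45},
  {"x":0,"y":0,"z":-0.012,"rx":0,"ry":0,"rz":0,"jaw":45},
  {"x":0,"y":0,"z":-0.012,"rx":0,"ry":0,"rz":0,"jaw":45},
])

```text
t: 23.25
ee_pos: [0.5825, -0.0545, 0.1312]
tcp_rot: [[-0.982, -0.19, 0.001], [-0.19, 0.982, 0.0], [-0.001, 0.0, -1.0]]
wrist_force: [-1.0, -0.0, 0.2]
opening: 0.45
grip_force: 0.0
```

apply_moves([
  {"x":0,"y":0,"z":-0.1,"rx":0,"ry":0,"rz":0,"jaw":45},
  {"x":0,"y":0,"z":-0.3,"rx":0,"ry":0,"rz":0,"jaw":45},
  {"x":0,"y":0,"z":-0.6,"rx":0,"ry":0,"rz":0,"jaw":45},
  {"x":0,"y":0,"z":-0.9,"rx":0,"ry":0,"rz":0,"jaw":45},
  {"x":0,"y":0,"z":-0.9,"rx":0,"ry":0,"rz":0,"jaw":45},
  {"x":0,"y":0,"z":-0.9,"rx":0,"ry":0,"rz":0,"jaw":45},
])

```text
t: 23.75
ee_pos: [0.5833, -0.0546, 0.2245]
tcp_rot: [[-0.982, -0.19, 0.005], [-0.19, 0.982, 0.001], [-0.005, -0.0, -1.0]]
wrist_force: [0.6, -0.0, -0.1]
opening: 0.451
grip_force: 0.0
```

```bash
python3 - <<'E'
from h import *
st()
p=imaging.get_image("scene");save(p,"i.png",(200,160,360,300),5)
P=cloud(p).reshape(-1,3);c,s=np.cos(q[2]),np.sin(q[2]);d=P[:,:2]-q[:2];x=d[:,0]*c+d[:,1]*s;y=-d[:,0]*s+d[:,1]*c;z=P[:,2]
k=(x>.035)&(x<.066)&(abs(y+.055)<.02)&(z>.135)&(z<.18);print("handle top",k.sum(),np.percentile(z[k],[50,90]).round(4))
kk=(abs(y-.006)<.02)&(z>.06)&(z<.125)&(x>.0)&(x<.1);h,e=np.histogram(x[kk],np.arange(.05,.1,.003));print(dict(zip(e.round(3).tolist(),h.tolist())))
E
```

```text
t 23.75 cradle [-0.0285 -0.0541  0.2245] F [ 0.6 -0.2 -0.1] open 0.45 
 toolaxes(cols, cradle) [[-1.0, 0.0, 0.005], [0.0, 1.0, -0.0], [-0.005, -0.0, -1.0]]
handle top 88 [0.1572 0.1601]
{0.05: 22, 0.053: 18, 0.056: 23, 0.059: 19, 0.062: 19, 0.065: 20, 0.068: 20, 0.071: 18, 0.074: 101, 0.077: 40, 0.08: 40, 0.083: 20, 0.086: 8, 0.089: 10, 0.092: 5, 0.095: 2}
```

View pics/i.png

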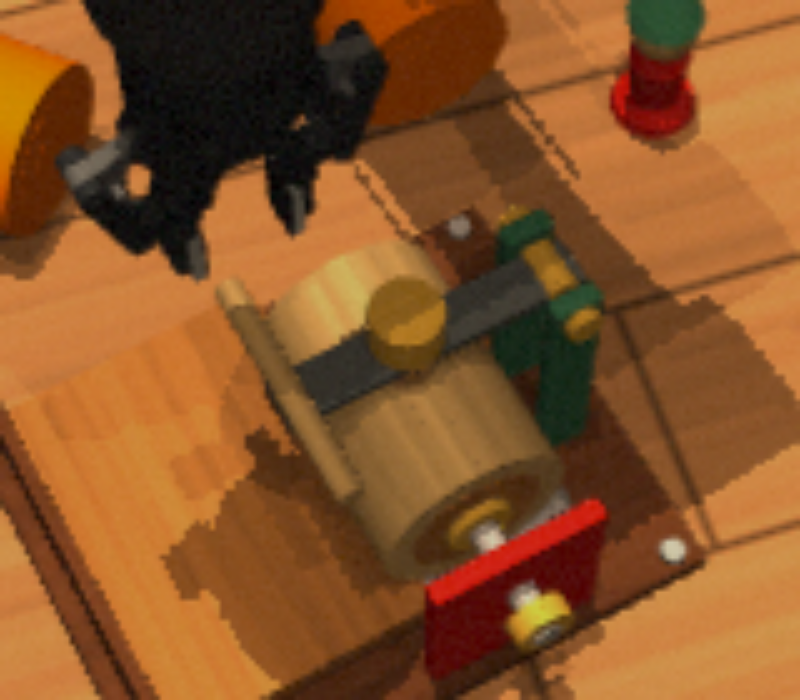

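The arm rests on the blank at (405,350), the blank touches the foot at (480,520), and the gripper is clear.

```bash
python3 -c "
from workcell import sign_off
print(sign_off())"
```

```text
the job is handed in; nothing more can be done
None
```

I handed the job in; no verdict came back. The blank was rolled into the vee, settled centred, and pressed on the brass foot at about 11–15 N measured at the wrist. The clamp arm was lowered in hand onto it and released, all in about 24 s; on a last look the blank was still at the foot with the pad resting on it.

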